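# Find the charger bay whose contact still springs and load the cell there

## Robot

A 7-joint arm with a two-finger parallel gripper is mounted at the origin on the work surface. World frame = base frame: x ahead of the robot, y to its left, z up, the work surface at z = 0. Lengths are in m, angles in degrees, forces in N, time in s.
With the tool pointing down it reaches from about 0.425 to 0.875 m from the base axis. Payload 4.7 kg.
Tool frame: the origin (TCP) lies at the very end of the fingers, on their centre line; the grasp point (between the pads) lies 19 mm behind it; z points along the fingers, y is the line along which they close (so a half turn about z gives the same grasp; the last joint's range is limited). The gripper opens to 87 mm and grips with 3 to 60 N. Pads are 19 mm wide; open, the fingers measure 117 mm over their backs; the gripper's body (75 mm by 190 mm) begins 51 mm behind the grasp point.
Start: joints at [76.61, 18.392, -4.016, 83.108, 1.295, 78.541, -3.26], TCP at [0.159, -0.63, 0.223] pointing down, gripper open.
Joint ranges: [-163.93, 163.93], [-17.29, 119.83], [-79.2, 71.16], [3.27, 140.29], [-89.18, 269.18], [5.43, 117.66], [-154.24, 154.24]. Speed limits (degrees/s): [147.25, 147.25, 180, 180, 180, 180, 180].

## Interface

Orientations are given as [roll, pitch, yaw] about the fixed x, y, z axes, in that order (R = Rz(yaw) Ry(pitch) Rx(roll)).
In Python, from cell import get_obs, eyes, env gives the robot as it stands.
- The arm moves only by the tool servo_tool, never from a script. Its argument "series" is a list that holds one entry, the list of rows, each a list of 7 numbers: the shift along the tool's x, y, z in units of 300 mm (1.0 is 300 mm), then the turn, a rotation vector about the tool's x, y, z in units of pi rad (1.0 is pi rad), then the opening, from 0 (shut) to 1 (fully open). In form: [[[tx, ty, tz, wx, wy, wz, gripper], ...]]. A call has 1 to 12 rows; each row is the pose to reach, as a shift and turn from the pose commanded when the call began, along the tool's axes at that moment, turning the shorter way round; what a row does not reach only later rows make up. A row lasts 1/12 s, in which the tool goes at most 41.7 mm and 7.16 degrees, less where a joint would pass 70% of its speed; a pose out of reach is approached as far as the arm can. A call with a number of a shift or a turn outside -1 to 1 is refused whole. A call with a gripper value outside its range is refused whole. The fingers move at their own pace and stop on an object; "grip_force" is the grip in N (left out, the last holds). Time passes only in rows, so rows that repeat a pose let the fingers close. It gives the time, the measured TCP pose, the force, the opening and the grip force at its end, in the units of the state.
- get_obs(): the state, without advancing time (a new reading comes with each control period).
- eyes.read_camera(name): name is "side" or "top"; returns a dict with "frame" (384x512x3 uint8, red, green, blue), "depth" (384x512 float32, m along the optical axis (not along the pixel's ray), 0 where there is no reading), "fx", "fy", "cx", "cy" (pixels), "origin" and "rotation" of the camera in the world. Camera axes: x right, y down, z forward; pixel columns grow to the right and rows downward; lengths in m; the calibration is good to about 2 mm. A picture is of the moment at which its call begins.
- env.sign_off(): hands the job in; it is judged then, once.
The state is a dict: "time_s": time; "qpos": joint angles; "joint_velocities": joint speeds; "effort": joint torques, N m; "tool_pos": TCP position; "tool_rot": TCP orientation; "force": force on the tool from outside, world axes, zero at the start; "wrist_torque": the same for the moment, N m; "grip_width": finger opening in m; "grasp_force": force on a finger pad.
Only numpy, scipy, OpenCV 4.12 (cv2) and the standard library are available. Lean on these libraries where they do the work, as an engineer would, in place of code of your own. Each camera call takes 0.05 s, during which the arm holds its last target. There are 200 camera calls.

## Task

Only one of the three spring contacts in this old battery charger is still stiff, the other two have gone slack: with the fingers press their free tips gently right back to the rubber stop until you know which is the stiff one, while the cell still lies in its tray. Then take the green cell from the blue tray and load it in the bay with the stiff contact, nub on the brass stud, flat end against the spring, lying fully down in its cradle. Be gentle, the charger cracks at 25 N, and do not disturb the tin, scoop, bottle, tong, mug and spent cell around it.

Things in the scene. Friction and masses are not known exactly. Their poses are not given: they have to be found in the camera images.
- charger: White three-bay D-cell charger, fixed, 117 mm (x) by 176 mm (y). Origin: on the counter, below the middle bay; z up; x runs along the bays from the spring contacts to the brass studs. Bays side by side at y = +54 (bay 1), 0 (bay 2), -54 mm (bay 3); bay floor 10 mm above the counter. Per bay two cradle rails along x (-22 to +22 mm), 5 mm above the bay floor, 28 mm apart inside, 34 outside.
- bay1_stud (a point): Bay 1: centre of the face of its brass stud, 8 mm across, looking along the charger's -x: x = +33 mm in the charger's frame, 16.5 mm above the bay floor. Axes as the charger's. The end wall behind the studs (x = 35 to 43 mm) is 22 mm high above the bay floor; between rails and end walls nothing stands up.
- bay2_stud (a point): Bay 2: centre of the face of its brass stud, 8 mm across, looking along the charger's -x: x = +33 mm in the charger's frame, 16.5 mm above the bay floor. Axes as the charger's. The end wall behind the studs (x = 35 to 43 mm) is 22 mm high above the bay floor; between rails and end walls nothing stands up.
- bay3_stud (a point): Bay 3: centre of the face of its brass stud, 8 mm across, looking along the charger's -x: x = +33 mm in the charger's frame, 16.5 mm above the bay floor. Axes as the charger's. The end wall behind the studs (x = 35 to 43 mm) is 22 mm high above the bay floor; between rails and end walls nothing stands up.
- bay1_contact (a point): Bay 1: where its spring contact stands out farthest when free: front of the rounded roll near its free tip, x = -24.3 mm in the charger's frame, 20 mm above the bay floor. Fixed to the charger (does not follow the bent contact), axes as the charger's. To feel it, press the roll along the charger's -x with the fingers inside the bay; it swings back 9.6 mm, to x = -34 mm, where the leaf meets its rubber stop.
- bay2_contact (a point): Bay 2: the same point of its contact. Each contact is a brass leaf 14 mm wide, clamped 3 mm above the bay floor at x = -34.7 mm, leaning 0.35 rad into the bay when free; roll 19 mm up the leaf, radius 2.5 mm; above the roll a tongue bent back as a lead-in, its top 33 mm above the bay floor when free. Rubber stops on the wall behind (x = -40 mm), which is 18 mm above the bay floor.
- bay3_contact (a point): Bay 3: the same point of its contact. All three look alike; which is stiff changes every time. Stiff: about 2 N at the roll to start it, rising evenly to 11 N just before the stop; slack: under 4 N all the way to the stop. On the stop the force rises at once. With the cell home the stiff leaf, bent about 4 mm, holds it with 6 N; to let the cell down, push the leaf back 5 to 9 mm.
- tray: Blue plastic tray, fixed to the counter, 100 mm (x) by 70 mm (y), rim 8 mm high, floor 4 mm thick; two rails along x, 9 mm high above the counter, 28 mm apart inside and 34 mm outside, hold the green cell. Origin: centre of its underside on the counter.
- cell_center (a point): Centre of the green D cell: cylinder 33 mm across, 61.5 mm long with its nub, about 150 g, lying level in the tray, axis 20.5 mm above the counter. Its x axis runs along the cell to the plus end (copper-coloured band, steel nub); flat minus end 30.75 mm from here. Loaded, its axis is 16.5 mm above the bay floor and its x is the charger's x.
- cell_nub (a point): Tip of the green cell's plus nub (10 mm across, 2 mm long, on the cell's axis), 30.75 mm from the cell's centre.
- tin: Closed aluminium formula tin, loose bystander, 101 mm across, 126 mm tall; origin at the centre of its underside.
- scoop: Blue measuring scoop, loose bystander: cup 40 mm across and 34 mm tall, flat handle to 88 mm along its -x; origin at the centre of the cup's underside.
- bottle: Empty clear plastic bottle with white cap, loose bystander, 64 mm across, 190 mm tall; origin at the centre of its underside.
- tong: Stainless bottle tong lying flat, loose bystander, 195 mm long (x -77 to +117 mm), 78 mm wide, 12 mm tall; origin at its middle on the counter.
- mug: White mug, loose bystander, 80 mm across, 85 mm tall, handle to its +y; origin at the centre of its underside.
- spent_cell: Spent grey D cell standing on its flat end, loose bystander, 33 mm across, 61.5 mm tall; origin at the centre of its underside. Not to be used.
Mind the look-alikes: they are no part of the job. What is shaped like the part that bears cell_center but pink is not meant.

How it is judged:
By the outcome, as a careful person would: the job done as asked, in the order asked, and still so for the second after the job is handed in, with the robot touching nothing.
It also fails if it takes over 72 s, if anything falls off the work surface, if the arm or the gripper's body presses on something with over 40 N, if the wrist force passes 120 N, or if a joint passes its speed limit or range.

## Working session

There is one attempt and no reset: what is moved stays moved. The work goes in short steps, Python scripts to look and compute and a tool call to move; the robot and the scene stay as the last step left them, time stands still between calls to the robot, and variables do not carry over. Pictures are saved under pics/ and viewed, at most 10 in all, crops included, and the job is handed in when it is done.

Besides the shell and the picture viewer there is one more tool, called after "Call:" by a JSON object that holds its "op" and its "data". servo_tool: Moves the arm, as the interface text tells. Shifts and turns lie within -1 to 1; 1 stands for 300 mm of shift or pi rad of turn. Its arguments: {"type":"object","properties":{"series":{"type":"array"},"grip_force":{"type":"number"}},"required":["series"]}

```bash
ls; mkdir -p pics
python3 - <<'E'
from cell import get_obs, eyes, env
import cv2,numpy as np
o=get_obs();print(o)
for n in("top","side"):
    c=eyes.read_camera(n);cv2.imwrite(f"pics/{n}0.png",c["frame"][...,::-1]);np.savez(f"{n}0.npz",**c)
    print(n,c["fx"],c["fy"],c["cx"],c["cy"],c["origin"],np.round(c["rotation"],4).tolist())
E
```

```text
pics
{'time_s': 0.0, 'qpos': array([76.61107147, 18.43824044, -4.01674871, 83.17609535,  1.29461462,
       78.54040477, -3.25789083]), 'joint_velocities': array([-0.02376187,  0.00597086,  0.01158281,  0.05900027, -0.11850383,
        0.06507818,  0.01648308]), 'effort': array([-8.23513310e-04, -4.91282737e+01, -4.04027542e-01, -3.12526989e+01,
       -6.39628479e-02,  4.37894999e-02,  1.86627576e-04]), 'tool_pos': array([ 0.15924225, -0.62961227,  0.22146051]), 'tool_rot': array([-1.79890488e+02,  5.04965134e-03,  1.42018967e+01]), 'force': array([0.03581606, 0.63669089, 0.03470813]), 'wrist_torque': array([-0.007079  ,  0.01326436, -0.01815276]), 'grasp_force': 0.0, 'grip_width': 0.08683904491120845}
top 474.0074273496664 474.0074273496664 267.59346903126635 192.3986282915582 [ 0.27229741 -0.01276635  1.74693176] [-169.4959, 0.469, -90.9008]
side 352.6158899076734 352.6158899076734 249.15207688728503 192.06796600512885 [0.36728383 0.82973978 0.67292775] [-125.761, -1.2027, -165.0081]
```

View images.

View pics/top0.png

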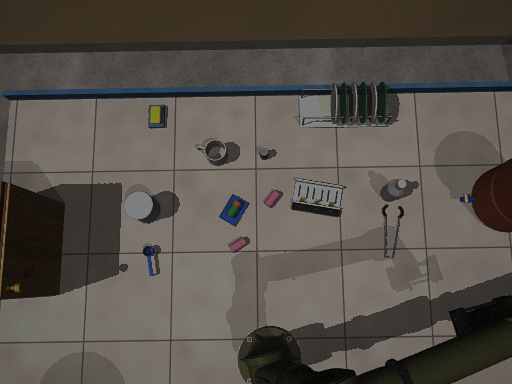

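View pics/side0.png

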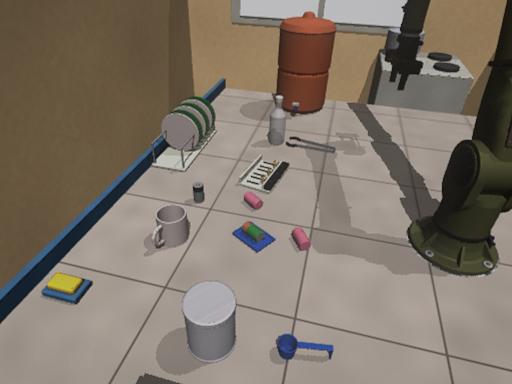

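```bash
cat > h.py <<'E'
import numpy as np,cv2
from scipy.spatial.transform import Rotation as R
from cell import get_obs, eyes, env
def cam(n,load=None):
    c=dict(np.load(load)) if load else eyes.read_camera(n)
    c["R"]=R.from_euler("xyz",c["rotation"],degrees=True).as_matrix(); return c
def plane(c,uv,z):
    uv=np.atleast_2d(uv).astype(float)
    d=np.c_[(uv[:,0]-c["cx"])/c["fx"],(uv[:,1]-c["cy"])/c["fy"],np.ones(len(uv))]@c["R"].T
    return c["origin"]+d*((z-c["origin"][2])/d[:,2])[:,None]
def proj(c,p):
    q=(np.atleast_2d(p)-c["origin"])@c["R"]
    return np.c_[q[:,0]/q[:,2]*c["fx"]+c["cx"],q[:,1]/q[:,2]*c["fy"]+c["cy"]]
def cloud(c):
    v,u=np.mgrid[:384,:512];z=c["depth"]
    return np.stack([(u-c["cx"])/c["fx"]*z,(v-c["cy"])/c["fy"]*z,z],-1)@c["R"].T+c["origin"]
E
python3 - <<'E'
from h import *
t=cam("top","top0.npz");s=cam("side","side0.npz")
a=cv2.resize(t["frame"][160:260,210:360],None,fx=5,fy=5,interpolation=cv2.INTER_CUBIC)
b=cv2.resize(s["frame"][150:255,225:315],None,fx=5.5,fy=5.5,interpolation=cv2.INTER_CUBIC)
cv2.imwrite("pics/a.png",a[...,::-1]);cv2.imwrite("pics/b.png",b[...,::-1])
for n,c in(("t",t),("s",s)):
    P=cloud(c);h=cv2.cvtColor(c["frame"],cv2.COLOR_RGB2HSV)
    m=(h[...,0]>45)&(h[...,0]<85)&(h[...,1]>90)&(h[...,2]>30)
    print(n,m.sum())
    k,l,st,ce=cv2.connectedComponentsWithStats(m.astype(np.uint8))
    for i in range(1,k):
        if st[i,4]>15:print(ce[i],st[i],np.median(P[l==i],0), P[l==i][:,2].max())
    print("table z",np.median(P[200:215,180:200].reshape(-1,3),0))
E
```

```text
t 280
[345.44 100.54] [344  83   3  37  50] [ 0.89227927 -0.28606593  0.1549945 ] 0.16750493268608668
[365.14516129 100.32258065] [363  82   4  38  62] [ 0.89082452 -0.35606719  0.15315285] 0.17051950090815948
[385.01639344  99.7704918 ] [383  83   4  37  61] [ 0.89578306 -0.42614755  0.15389833] 0.16738890707081988
[232.13186813 210.42857143] [226 205  13  12  91] [0.52574524 0.12735241 0.03472193] 1.7469317578347252
table z [0.5459653  0.28729902 0.00061193]
s 389
[200.65151515 100.10606061] [187  97  25  11  66] [ 0.88488996 -0.4228033   0.15079952] 0.16092646213824247
[194.88405797 107.33333333] [182 103  23  15  69] [ 0.88258781 -0.35287178  0.14923491] 0.16234181984261564
[189.6372549  116.60784314] [174 110  27  22 102] [ 0.87524727 -0.28288111  0.14440875] 0.16183370372041628
[253.33898305 230.49152542] [247 225  15  14 118] [0.52792985 0.13424424 0.03209488] 0.03689044286514631
table z [ 0.74052815  0.04985089 -0.00105275]
```

View pics/a.png

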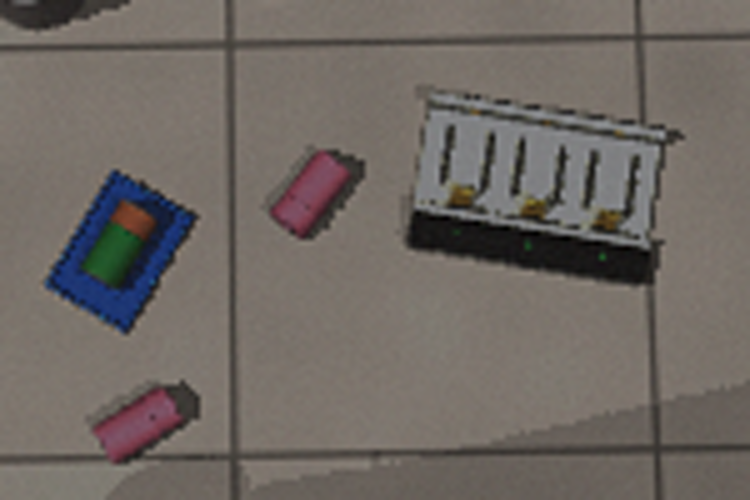

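View pics/b.png

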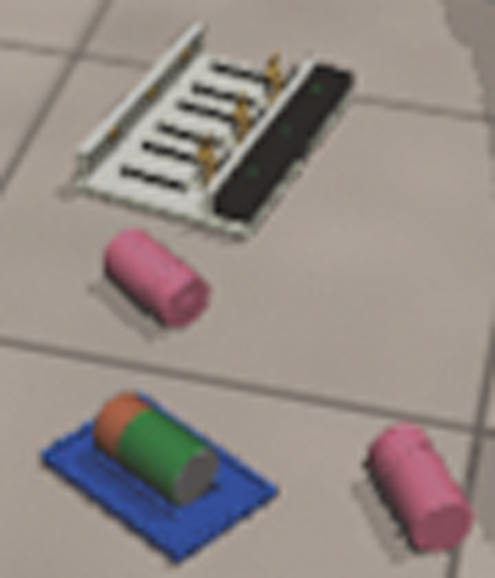

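```bash
cat > m.py <<'E'
from h import *
t=cam("top","top0.npz");s=cam("side","side0.npz")
def tri(uvs,cs):
    A=np.zeros((3,3));b=np.zeros(3);ds=[]
    for uv,c in zip(uvs,cs):
        d=plane(c,uv,0)[0]-c["origin"];d/=np.linalg.norm(d);M=np.eye(3)-np.outer(d,d);A+=M;b+=M@c["origin"];ds.append(M)
    p=np.linalg.solve(A,b);return p,[np.linalg.norm(M@(p-c["origin"]))for M,c in zip(ds,cs)]
br={}
for n,c,box in(("t",t,(290,345,175,220)),("s",s,(235,295,150,195))):
    h=cv2.cvtColor(c["frame"],cv2.COLOR_RGB2HSV).astype(int);P=cloud(c)
    x0,x1,y0,y1=box;roi=np.zeros(h.shape[:2],bool);roi[y0:y1,x0:x1]=1
    m=(h[...,0]>8)&(h[...,0]<35)&(h[...,1]>90)&(h[...,2]>60)&roi
    k,l,st,ce=cv2.connectedComponentsWithStats(m.astype(np.uint8),connectivity=8)
    br[n]=[]
    for i in range(1,k):
        if st[i,4]>=2:
            q=P[l==i];br[n].append((ce[i],st[i,4]));print(n,ce[i],st[i],np.round(np.median(q,0),4),q[:,2].max().round(4))
    # tray blue
    b=(h[...,0]>105)&(h[...,0]<128)&(h[...,1]>120)
    k,l,st,ce=cv2.connectedComponentsWithStats(b.astype(np.uint8),connectivity=8)
    for i in range(1,k):
        if st[i,4]>100 and np.hypot(*(ce[i]-((235,209) if n=="t" else (253,236))))<15:
            hull=cv2.convexHull(np.argwhere(l==i)[:,::-1].astype(np.float32))
            for z in(0.,.008):
                w=plane(c,hull[:,0],z)[:,:2]*1000
                print("tray",n,z,cv2.minAreaRect(w.astype(np.float32)))
    # green / copper / flat
    roi=np.zeros(h.shape[:2],bool)
    if n=="t":roi[190:230,215:255]=1
    else:roi[215:260,225:285]=1
    for nm,mm in(("green",(h[...,0]>40)&(h[...,0]<85)&(h[...,1]>90)),("copper",(h[...,0]<18)&(h[...,1]>110)&(h[...,2]>70))):
        mm=mm&roi;v,u=np.nonzero(mm);print(n,nm,mm.sum(),u.mean(),v.mean(),np.median(P[mm],0).round(4))
    cc=P[(np.abs(P[...,2]-.033)<.006)&roi];r=cv2.minAreaRect((cc[:,:2]*1000).astype(np.float32));print("cellcloud",len(cc),r)
    # charger cloud
    q=P.reshape(-1,3);d=(abs(q[:,0]-.57)<.1)&(abs(q[:,1]+.17)<.15)
    for lo,hi in((.006,.06),(.026,.06)):
        w=q[d&(q[:,2]>lo)&(q[:,2]<hi)];print("charger",n,lo,len(w),cv2.minAreaRect((w[:,:2]*1000).astype(np.float32)))
E
python3 m.py
```

```text
t [304.5 182. ] [304 182   2   1   2] [ 0.6286 -0.1411  0.0252] 0.0263
t [301.76923077 198.61538462] [300 197   5   4  13] [ 0.5651 -0.1294  0.031 ] 0.0488
t [316.46153846 201.23076923] [314 200   5   4  13] [ 0.5561 -0.1832  0.0248] 0.0436
t [331.16666667 203.41666667] [329 202   5   4  12] [ 0.5461 -0.2366  0.0256] 0.0428
tray t 0.0 ((532.9575805664062, 124.90652465820312), (69.90066528320312, 99.9776382446289), 59.09268569946289)
tray t 0.008 ((531.763916015625, 124.27609252929688), (69.58052825927734, 99.519775390625), 59.092674255371094)
t green 93 232.18279569892474 210.40860215053763 [0.5257 0.1271 0.0347]
t copper 34 236.0 203.35294117647058 [0.5513 0.1122 0.0354]
cellcloud 96 ((533.1708984375, 122.49971008300781), (29.835233688354492, 59.20711135864258), 59.015541076660156)
charger t 0.006 1688 ((570.6061401367188, -169.7860107421875), (299.6280212402344, 197.07046508789062), 89.7890396118164)
charger t 0.026 359 ((578.6181640625, -147.76922607421875), (249.95375061035156, 115.78941345214844), 78.83570861816406)
s [258.  159.5] [258 159   1   2   2] [ 0.6077 -0.2436  0.0268]
[... 350 characters left out ...]
5, 119.94046020507812), (71.1480484008789, 101.78842163085938), 58.89509201049805)
tray s 0.008 ((529.1757202148438, 128.37879943847656), (70.30224609375, 100.57832336425781), 58.89508056640625)
s green 118 253.33898305084745 230.4915254237288 [0.5279 0.1342 0.0321]
s copper 49 245.55102040816325 225.85714285714286 [0.5536 0.1212 0.031 ]
cellcloud 157 ((530.54638671875, 125.32696533203125), (27.56610107421875, 58.482696533203125), 60.27622985839844)
charger s 0.006 1098 ((574.8381958007812, -146.1812744140625), (254.33432006835938, 116.66996002197266), 79.51866149902344)
charger s 0.026 177 ((580.3521728515625, -145.1915740966797), (245.48912048339844, 104.49970245361328), 80.23677062988281)
```

```bash
cat > m2.py <<'E'
import sys,io,contextlib
with contextlib.redirect_stdout(io.StringIO()):
    from m import *
T=[(301.769,198.615),(316.46,201.23),(331.167,203.417)];S=[(262.25,178.375),(268.538,170.46),(274.308,163.46)]
for a,b in zip(T,S):print("brass tri",*[np.round(np.array(x)*1000,1) for x in tri([a,b],[t,s])])
for n,c,seed in(("t",t,(318,190)),("s",s,(262,172))):
    g=c["frame"].astype(int);hs=cv2.cvtColor(c["frame"],cv2.COLOR_RGB2HSV).astype(int)
    print("table",g[195:205,285:288].mean((0,1)) if n=="t" else g[200,262], "white",g[seed[1],seed[0]])
    P=cloud(c);roi=np.zeros(g.shape[:2],bool)
    if n=="t":roi[170:225,285:350]=1
    else:roi[148:200,232:296]=1
    m=roi&(P[...,2]>.005)&(P[...,2]<.06)
    k,l,st,ce=cv2.connectedComponentsWithStats(m.astype(np.uint8));i=1+st[1:,4].argmax();m=l==i
    hull=cv2.convexHull(np.argwhere(m)[:,::-1].astype(np.float32))[:,0]
    for z in(0,.01,.032):print(n,z,st[i],cv2.minAreaRect((plane(c,hull,z)[:,:2]*1000).astype(np.float32)))
    th=np.radians(-10.05);X=np.array([np.cos(th),np.sin(th)]);Y=np.array([-X[1],X[0]])
    q=P[m];u=q[:,:2]@X*1000;v=q[:,:2]@Y*1000
    print("extent x",np.percentile(u,[0,1,2,98,99,100]).round(1),"y",np.percentile(v,[0,1,2,98,99,100]).round(1))
    for b in np.arange(np.floor(u.min()/4)*4,u.max(),4):
        k=(u>=b)&(u<b+4);print(b,k.sum(),np.percentile(q[k,2]*1000,[5,50,95]).round(1) if k.sum() else "",end="; ")
    print()
E
python3 m2.py
```

```text
brass tri [ 565.5 -129.2   26.2] [0.6 0.6]
brass tri [ 555.4 -182.8   26.6] [0. 0.]
brass tri [ 546.4 -236.6   25.1] [0.2 0.2]
table [121.36666667 113.5        105.73333333] white [128 127 130]
t 0 [ 289  176   57   42 1457] ((573.5731811523438, -187.06326293945312), (196.15609741210938, 138.13412475585938), 79.72830963134766)
t 0.01 [ 289  176   57   42 1457] ((571.8485717773438, -186.06558227539062), (195.033203125, 137.34335327148438), 79.72830963134766)
t 0.032 [ 289  176   57   42 1457] ((568.0543823242188, -183.87054443359375), (192.5629119873047, 135.60377502441406), 79.72833251953125)
extent x [527.3 536.1 537.  651.7 658.6 665.1] y [-181.7 -169.  -167.2    3.1    4.8   14.2]
524.0 2 [6.3 7.  7.7]; 528.0 6 [5.4 6.5 8.6]; 532.0 6 [6.7 7.5 8.1]; 536.0 73 [ 6.6 19.7 29.5]; 540.0 53 [17.8 25.  30.9]; 544.0 51 [17.8 25.2 32.4]; 548.0 53 [19.  24.  30.4]; 552.0 49 [19.  26.4 32.2]; 556.0 58 [17.4 25.  30.8]; 560.0 58 [19.4 25.1 34.6]; 564.0 50 [19.  28.5 33.4]; 568.0 20 [16.6 25.7 35.5]; 572.0 41 [ 5.6 10.7 17.7]; 576.0 55 [ 7.  13.  31.8]; 580.0 51 [ 5.6 13.7 42.7]; 584.0 37 [ 6.8
[... 1191 characters left out ...]
]; 548.0 37 [17.  23.6 25.4]; 552.0 36 [12.2 23.3 25.3]; 556.0 36 [13.4 22.9 25.3]; 560.0 56 [16.2 25.3 27.8]; 564.0 24 [ 9.6 25.6 30.3]; 568.0 4 [ 7.1 11.4 22.8]; 572.0 29 [ 8.5 16.9 25.3]; 576.0 40 [ 7.2 27.7 40.6]; 580.0 29 [ 6.5  8.6 29.8]; 584.0 25 [ 6.9  8.1 11.4]; 588.0 27 [ 6.1  9.  12.7]; 592.0 23 [ 6.3  8.6 12.6]; 596.0 27 [ 6.3  9.6 13.9]; 600.0 35 [ 5.9  8.7 14.4]; 604.0 29 [ 6.9  8.9 14.1]; 608.0 30 [ 7.2  8.7 12.4]; 612.0 32 [ 7.3  8.9 12.5]; 616.0 33 [ 6.4  9.  14. ]; 620.0 32 [ 7.   9.  13.9]; 624.0 28 [ 6.5  8.7 13.3]; 628.0 25 [5.6 7.9 9.6]; 632.0 33 [ 6.1  8.4 10.3]; 636.0 41 [ 6.5  8.7 26.6]; 640.0 127 [ 7.7 19.7 30.9]; 644.0 38 [11.6 29.9 31.3]; 648.0 7 [19.5 27.2 30. ];
```

```bash
cat > p.py <<'E'
"""usage: plan('ch'|'ce'|'w', x,y,z mm, yaw offset) prints row; upd(row) records commanded pose"""
from h import *
import json,os
O=np.array([583.9,-187.3]);YAW=-10.2
if os.path.exists("ch.json"):O,YAW=json.load(open("ch.json"))
def st():
    if not os.path.exists("cmd.json"): return np.array([159.,-630,223]),R.from_euler("xyz",[180,0,14.2],degrees=True)
    d=json.load(open("cmd.json"));return np.array(d[0]),R.from_matrix(d[1])
def upd(row):
    p,r=st();row=np.array(row,float);p=p+r.apply(row[:3]*300);r=r*R.from_rotvec(row[3:6]*np.pi)
    json.dump([p.tolist(),r.as_matrix().tolist()],open("cmd.json","w"));print("cmd",p.round(1),r.as_euler("xyz",degrees=True).round(1))
def chw(x,y,z):
    a=np.radians(YAW);return np.array([O[0]+x*np.cos(a)-y*np.sin(a),O[1]+x*np.sin(a)+y*np.cos(a),z])
def wch(p):
    a=np.radians(YAW);d=np.array(p[:2])-O;return np.array([d[0]*np.cos(a)+d[1]*np.sin(a),-d[0]*np.sin(a)+d[1]*np.cos(a),p[2]])
def plan(w,yaw,pitch=0):
    p,r=st();t=R.from_euler("xyz",[180,pitch,yaw],degrees=True)
    print("row",(r.inv().apply(np.array(w)-p)/300).round(4),((r.inv()*t).as_rotvec()/np.pi).round(4))
def now():
    o=get_obs();p=o["tool_pos"]*1000;f=o["force"];a=np.radians(YAW)
    print("t",o["time_s"],"ch",wch(p).round(2),"w",p.round(1),o["tool_rot"].round(2),"Fch",round(f[0]*np.cos(a)+f[1]*np.sin(a),2),round(-f[0]*np.sin(a)+f[1]*np.cos(a),2),round(f[2],2),"grip",o["grip_width"],o["grasp_force"],"cmdch",wch(st()[0]).round(2))
E
python3 -c "
from p import *
from m2 import t,plane
" >/dev/null; python3 -c "
from p import *
w=chw(-8,-54,120);print(w);plan((w+st()[0])/2,-10.2);plan(w,-10.2)
t=cam('top','top0.npz')
for n,uv,z in(('bottle',(403,183),.19),('spent',(264,153),.06),('mug',(215,152),.085),('tong',(386,212),.01),('pink1',(272,198),.033),('pink2',(238,244),.033),('tin',(140,206),.126)):print(n,plane(t,uv,z).round(3))
"
```

```text
[ 566.46385916 -239.02988491  120.        ]
row [ 0.8182 -0.4651  0.1717] [-0.     -0.      0.1356]
row [ 1.6364 -0.9302  0.3433] [-0.     -0.      0.1356]
bottle [[ 0.585 -0.458  0.19 ]]
spent [[0.733 0.007 0.06 ]]
mug [[0.733 0.184 0.085]]
tong [[ 0.513 -0.439  0.01 ]]
pink1 [[ 0.569 -0.02   0.033]]
pink2 [[0.403 0.106 0.033]]
tin [[0.533 0.439 0.126]]
```

Call:
{"op": "servo_tool", "data": {"series": [[[0.82, -0.465, 0, 0, 0, 0.1356, 0], [0.82, -0.465, 0, 0, 0, 0.1356, 0], [0.82, -0.465, 0, 0, 0, 0.1356, 0], [0.82, -0.465, 0, 0, 0, 0.1356, 0], [0.82, -0.465, 0, 0, 0, 0.1356, 0], [0.82, -0.465, 0, 0, 0, 0.1356, 0], [0.82, -0.465, 0, 0, 0, 0.1356, 0], [0.82, -0.465, 0, 0, 0, 0.1356, 0], [0.82, -0.465, 0, 0, 0, 0.1356, 0]]]}}

```text
time_s: 0.85
tool_pos: [0.3658, -0.4322, 0.2223]
tool_rot: [-180.0, 0.0, -9.9]
force: [0.0, 0.5, -0.2]
grip_width: 0.035
grasp_force: 0.0
```

```bash
python3 -c "
from p import *
upd([0.82,-0.465,0,0,0,0.1356]);now();plan(chw(-8,-54,100),-10.2)"
```

```text
cmd [ 363.3 -434.4  223. ] [180.    0.  -10.2]
t 0.85 ch [-171.24 -279.62  222.34] w [ 365.8 -432.2  222.3] [-179.97    0.     -9.87] Fch -0.08 0.48 -0.16 grip 0.03496580962665841 0.0 cmdch [-173.39 -282.28  223.  ]
row [ 0.5512 -0.761   0.41  ] [-0. -0. -0.]
```

Call:
{"op": "servo_tool", "data": {"series": [[[0.551, -0.761, 0.1, 0, 0, 0, 0], [0.551, -0.761, 0.1, 0, 0, 0, 0], [0.551, -0.761, 0.1, 0, 0, 0, 0], [0.551, -0.761, 0.1, 0, 0, 0, 0], [0.551, -0.761, 0.1, 0, 0, 0, 0], [0.551, -0.761, 0.1, 0, 0, 0, 0], [0.551, -0.761, 0.1, 0, 0, 0, 0], [0.551, -0.761, 0.41, 0, 0, 0, 0], [0.551, -0.761, 0.41, 0, 0, 0, 0], [0.551, -0.761, 0.41, 0, 0, 0, 0], [0.551, -0.761, 0.41, 0, 0, 0, 0], [0.551, -0.761, 0.41, 0, 0, 0, 0]]]}}

```text
time_s: 1.85
tool_pos: [0.5663, -0.241, 0.1]
tool_rot: [180.0, 0.0, -10.4]
force: [0.2, 0.1, 0.9]
grip_width: 0.0002
grasp_force: 0.0
```

```bash
python3 -c "
from p import *
upd([0.551,-0.761,0.41,0,0,0]);now();plan(chw(-8,-54,24),-10.2)
t=cam('top');s=cam('side');np.savez('s1.npz',**{k:v for k,v in s.items() if k!='R'})
b=s['frame'][110:210,200:320];a=t['frame'][160:235,270:370]
im=np.hstack([cv2.resize(b,(480,400),interpolation=2),cv2.resize(a,(320,240),interpolation=2).repeat(1,0) if 0 else cv2.resize(np.pad(a,((0,50),(0,0),(0,0))),(320,400),interpolation=2)])
cv2.imwrite('pics/c.png',im[...,::-1])"
```

```text
cmd [ 566.4 -239.   100. ] [180.    0.  -10.2]
t 1.85 ch [ -7.77 -55.98 100.04] w [ 566.3 -241.   100. ] [ 1.7997e+02  2.0000e-02 -1.0360e+01] Fch 0.16 0.13 0.94 grip 0.0002054101768961705 0.0 cmdch [ -8.06 -54.01 100.  ]
row [ 2.000e-04 -0.000e+00  2.533e-01] [-0. -0. -0.]
```

View pics/c.png

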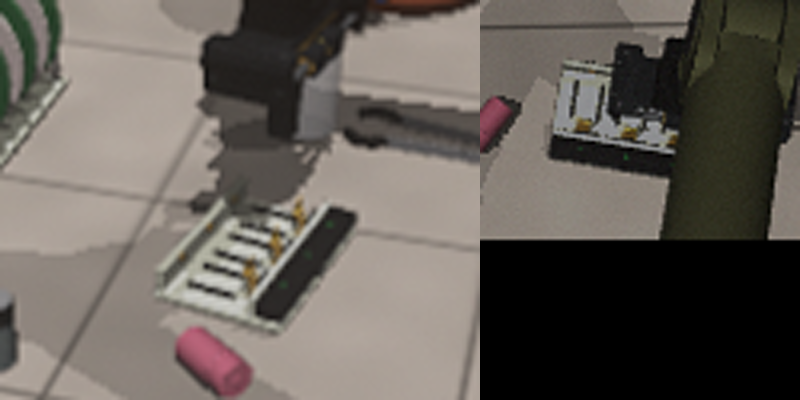

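Call:
{"op": "servo_tool", "data": {"series": [[[0, 0, 0.1, 0, 0, 0, 0], [0, 0, 0.18, 0, 0, 0, 0], [0, 0, 0.22, 0, 0, 0, 0], [0, 0, 0.24, 0, 0, 0, 0], [0, 0, 0.253, 0, 0, 0, 0], [0, 0, 0.253, 0, 0, 0, 0]]]}}

```text
time_s: 2.45
tool_pos: [0.5674, -0.2396, 0.0245]
tool_rot: [180.0, -0.1, -10.2]
force: [-0.2, 0.3, 0.2]
grip_width: 0.0006
grasp_force: 0.0
```

```bash
python3 -c "
from p import *
upd([0,0,.253,0,0,0]);now()"
```

```text
cmd [ 566.4 -239.    24.1] [180.    0.  -10.2]
t 2.45 ch [ -6.93 -54.42  24.47] w [ 567.4 -239.6   24.5] [ 1.7998e+02 -7.0000e-02 -1.0220e+01] Fch -0.26 0.22 0.18 grip 0.0006035963901004652 0.0 cmdch [ -8.06 -54.01  24.1 ]
```

Call:
{"op": "servo_tool", "data": {"series": [[[-0.01, 0, 0, 0, 0, 0, 0], [-0.02, 0, 0, 0, 0, 0, 0], [-0.02, 0, 0, 0, 0, 0, 0], [-0.02, 0, 0, 0, 0, 0, 0]]]}}

```text
time_s: 2.78
tool_pos: [0.5615, -0.2384, 0.0247]
tool_rot: [180.0, -0.1, -10.2]
force: [0.1, -0.2, 0.3]
grip_width: 0.0008
grasp_force: 0.3
```

Call:
{"op": "servo_tool", "data": {"series": [[[-0.005, 0, 0, 0, 0, 0, 0], [-0.01, 0, 0, 0, 0, 0, 0], [-0.01, 0, 0, 0, 0, 0, 0]]]}}

```text
time_s: 3.03
tool_pos: [0.5583, -0.2377, 0.0241]
tool_rot: [180.0, -0.1, -10.2]
force: [0.9, -1.3, 0.7]
grip_width: 0.0004
grasp_force: 0.7
```

Call:
{"op": "servo_tool", "data": {"series": [[[-0.005, 0, 0, 0, 0, 0, 0], [-0.01, 0, 0, 0, 0, 0, 0], [-0.01, 0, 0, 0, 0, 0, 0]]]}}

```text
time_s: 3.28
tool_pos: [0.5551, -0.2371, 0.0238]
tool_rot: [180.0, -0.0, -10.2]
force: [1.1, -1.1, 0.7]
grip_width: 0.0008
grasp_force: 0.9
```

```bash
python3 -c "
from p import *
upd([-.04,0,0,0,0,0]);now()"
```

```text
cmd [ 554.6 -236.9   24.1] [180.    0.  -10.2]
t 3.2833 ch [-19.53 -54.14  23.82] w [ 555.1 -237.1   23.8] [ 1.7999e+02 -3.0000e-02 -1.0210e+01] Fch 1.27 -0.91 0.73 grip 0.0007975535250924244 0.9327440243214369 cmdch [-20.06 -54.    24.1 ]
```

Call:
{"op": "servo_tool", "data": {"series": [[[-0.005, 0, 0, 0, 0, 0, 0], [-0.008, 0, 0, 0, 0, 0, 0], [-0.008, 0, 0, 0, 0, 0, 0]]]}}

```text
time_s: 3.53
tool_pos: [0.5527, -0.2367, 0.0238]
tool_rot: [180.0, -0.0, -10.2]
force: [2.2, -0.5, 0.2]
grip_width: 0.0005
grasp_force: 1.1
```

Call:
{"op": "servo_tool", "data": {"series": [[[-0.004, 0, 0, 0, 0, 0, 0], [-0.004, 0, 0, 0, 0, 0, 0], [-0.004, 0, 0, 0, 0, 0, 0]]]}}

```text
time_s: 3.78
tool_pos: [0.5518, -0.2365, 0.0238]
tool_rot: [180.0, -0.1, -10.2]
force: [2.7, -0.5, 0.9]
grip_width: 0.0002
grasp_force: 1.6
```

Call:
{"op": "servo_tool", "data": {"series": [[[-0.004, 0, 0, 0, 0, 0, 0], [-0.004, 0, 0, 0, 0, 0, 0], [-0.004, 0, 0, 0, 0, 0, 0]]]}}

```text
time_s: 4.03
tool_pos: [0.5516, -0.2365, 0.024]
tool_rot: [180.0, -0.2, -10.2]
force: [5.6, -0.7, -0.4]
grip_width: 0.0003
grasp_force: 2.9
```

```bash
python3 -c "
from p import *
upd([-.016,0,0,0,0,0]);now()"
```

```text
cmd [ 549.9 -236.    24.1] [180.    0.  -10.2]
t 4.0333 ch [-23.04 -54.13  24.03] w [ 551.6 -236.5   24. ] [179.98  -0.18 -10.2 ] Fch 5.64 0.32 -0.38 grip 0.00033487370634091877 2.8795109107522876 cmdch [-24.86 -54.    24.1 ]
```

Call:
{"op": "servo_tool", "data": {"series": [[[0.03, 0, 0, 0, 0, 0, 0], [0.056, 0, 0, 0, 0, 0, 0], [0.056, 0, -0.08, 0, 0, 0, 0], [0.056, -0.09, -0.08, 0, 0, 0, 0], [0.056, -0.18, -0.08, 0, 0, 0, 0], [0.056, -0.18, -0.04, 0, 0, 0, 0], [0.056, -0.18, 0, 0, 0, 0, 0], [0.056, -0.18, 0, 0, 0, 0, 0], [0.04, -0.18, 0, 0, 0, 0, 0], [0.036, -0.18, 0, 0, 0, 0, 0], [0.036, -0.18, 0, 0, 0, 0, 0], [0.036, -0.18, 0, 0, 0, 0, 0]]]}}

```text
time_s: 5.03
tool_pos: [0.5708, -0.1861, 0.0242]
tool_rot: [180.0, -0.1, -10.3]
force: [1.6, -0.3, -0.3]
grip_width: 0.0005
grasp_force: 0.8
```

Call:
{"op": "servo_tool", "data": {"series": [[[-0.005, 0, 0, 0, 0, 0, 0], [-0.01, 0, 0, 0, 0, 0, 0], [-0.01, 0, 0, 0, 0, 0, 0]]]}}

```text
time_s: 5.28
tool_pos: [0.5689, -0.1856, 0.0249]
tool_rot: [179.9, -0.2, -10.2]
force: [4.4, -2.3, 1.6]
grip_width: 0.0003
grasp_force: 2.2
```

Call:
{"op": "servo_tool", "data": {"series": [[[-0.005, 0, 0, 0, 0, 0, 0], [-0.01, 0, 0, 0, 0, 0, 0], [-0.01, 0, 0, 0, 0, 0, 0]]]}}

```text
time_s: 5.53
tool_pos: [0.567, -0.1851, 0.0253]
tool_rot: [179.9, -0.3, -10.2]
force: [5.9, -1.9, 2.6]
grip_width: 0.0005
grasp_force: 3.1
```

```bash
python3 -c "
from p import *
upd([.016,-.18,0,0,0,0]);now()"
```

```text
cmd [ 564.2 -183.8   24.1] [180.    0.  -10.2]
t 5.5333 ch [-17.05  -0.8   25.31] w [ 567.  -185.1   25.3] [179.93  -0.33 -10.22] Fch 6.14 -0.84 2.57 grip 0.0004590761535435067 3.06327304453589 cmdch [-20.05  -0.    24.1 ]
```

Call:
{"op": "servo_tool", "data": {"series": [[[-0.005, 0, 0, 0, 0, 0, 0], [-0.01, 0, 0, 0, 0, 0, 0], [-0.01, 0, 0, 0, 0, 0, 0]]]}}

```text
time_s: 5.78
tool_pos: [0.5651, -0.1847, 0.0258]
tool_rot: [179.9, -0.5, -10.2]
force: [6.4, -3.2, 2.1]
grip_width: 0.0004
grasp_force: 3.8
```

Call:
{"op": "servo_tool", "data": {"series": [[[-0.005, 0, 0, 0, 0, 0, 0], [-0.008, 0, 0, 0, 0, 0, 0], [-0.008, 0, 0, 0, 0, 0, 0]]]}}

```text
time_s: 6.03
tool_pos: [0.5635, -0.1844, 0.0262]
tool_rot: [179.9, -0.6, -10.2]
force: [9.3, -3.2, 2.2]
grip_width: 0.0008
grasp_force: 4.4
```

Call:
{"op": "servo_tool", "data": {"series": [[[-0.005, 0, 0, 0, 0, 0, 0], [-0.006, 0, 0, 0, 0, 0, 0], [-0.006, 0, 0, 0, 0, 0, 0]]]}}

```text
time_s: 6.28
tool_pos: [0.5623, -0.1842, 0.0263]
tool_rot: [179.9, -0.6, -10.2]
force: [9.7, -3.5, 2.4]
grip_width: 0.0005
grasp_force: 4.9
```

```bash
python3 -c "
from p import *
upd([-.024,0,0,0,0,0]);now()"
```

```text
cmd [ 557.1 -182.5   24.1] [180.    0.  -10.2]
t 6.2833 ch [-21.79  -0.76  26.29] w [ 562.3 -184.2   26.3] [179.93  -0.62 -10.21] Fch 10.22 -1.75 2.38 grip 0.0004556149928404315 4.90422694478184 cmdch [-27.25  -0.    24.1 ]
```

Call:
{"op": "servo_tool", "data": {"series": [[[-0.004, 0, 0, 0, 0, 0, 0], [-0.006, 0, 0, 0, 0, 0, 0], [-0.006, 0, 0, 0, 0, 0, 0]]]}}

```text
time_s: 6.53
tool_pos: [0.5611, -0.184, 0.0264]
tool_rot: [179.9, -0.7, -10.2]
force: [10.2, -3.9, 0.9]
grip_width: 0.0005
grasp_force: 5.5
```

Call:
{"op": "servo_tool", "data": {"series": [[[-0.003, 0, 0, 0, 0, 0, 0], [-0.003, 0, 0, 0, 0, 0, 0], [-0.003, 0, 0, 0, 0, 0, 0]]]}}

```text
time_s: 6.78
tool_pos: [0.5611, -0.184, 0.0265]
tool_rot: [179.9, -0.8, -10.2]
force: [12.0, -3.4, -0.7]
grip_width: 0.0003
grasp_force: 6.3
```

```bash
python3 -c "
from p import *
upd([-.009,0,0,0,0,0]);now()"
```

```text
cmd [ 554.4 -182.    24.1] [180.    0.  -10.2]
t 6.7833 ch [-23.08  -0.76  26.52] w [ 561.1 -184.    26.5] [179.93  -0.79 -10.21] Fch 12.41 -1.26 -0.67 grip 0.0002938408728379503 6.34686584235169 cmdch [-29.95  -0.    24.1 ]
```

Call:
{"op": "servo_tool", "data": {"series": [[[0.03, 0, 0, 0, 0, 0, 0], [0.075, 0, 0, 0, 0, 0, 0], [0.075, 0, -0.08, 0, 0, 0, 0], [0.075, -0.09, -0.08, 0, 0, 0, 0], [0.075, -0.18, -0.08, 0, 0, 0, 0], [0.075, -0.18, -0.04, 0, 0, 0, 0], [0.075, -0.18, 0, 0, 0, 0, 0], [0.075, -0.18, 0, 0, 0, 0, 0], [0.06, -0.18, 0, 0, 0, 0, 0], [0.05, -0.18, 0, 0, 0, 0, 0], [0.043, -0.18, 0, 0, 0, 0, 0], [0.043, -0.18, 0, 0, 0, 0, 0]]]}}

```text
time_s: 7.78
tool_pos: [0.5769, -0.1324, 0.0241]
tool_rot: [180.0, -0.0, -10.3]
force: [1.4, -1.5, -1.0]
grip_width: 0.0004
grasp_force: 0.6
```

Call:
{"op": "servo_tool", "data": {"series": [[[-0.005, 0, 0, 0, 0, 0, 0], [-0.01, 0, 0, 0, 0, 0, 0], [-0.01, 0, 0, 0, 0, 0, 0]]]}}

```text
time_s: 8.03
tool_pos: [0.5747, -0.1314, 0.0244]
tool_rot: [180.0, -0.1, -10.2]
force: [1.8, -1.2, 0.7]
grip_width: 0.0003
grasp_force: 1.1
```

Call:
{"op": "servo_tool", "data": {"series": [[[-0.005, 0, 0, 0, 0, 0, 0], [-0.01, 0, 0, 0, 0, 0, 0], [-0.01, 0, 0, 0, 0, 0, 0]]]}}

```text
time_s: 8.28
tool_pos: [0.5716, -0.1303, 0.0241]
tool_rot: [180.0, -0.1, -10.2]
force: [3.1, -1.3, 1.7]
grip_width: 0.0003
grasp_force: 1.5
```

Call:
{"op": "servo_tool", "data": {"series": [[[-0.003, 0, 0, 0, 0, 0, 0], [-0.006, 0, 0, 0, 0, 0, 0], [-0.006, 0, 0, 0, 0, 0, 0]]]}}

```text
time_s: 8.53
tool_pos: [0.5712, -0.1302, 0.0242]
tool_rot: [180.0, -0.2, -10.2]
force: [7.0, -2.2, -0.4]
grip_width: 0.0005
grasp_force: 3.1
```

```bash
python3 -c "
from p import *
upd([.017,-.18,0,0,0,0]);now()"
```

```text
cmd [ 569.  -129.8   24.1] [180.    0.  -10.2]
t 8.5333 ch [-22.61  53.91  24.23] w [ 571.2 -130.2   24.2] [180.    -0.23 -10.2 ] Fch 7.32 -0.9 -0.38 grip 0.000469011331095744 3.14237914848718 cmdch [-24.84  54.    24.1 ]
```

```bash
python3 -c "
from p import *
import json
json.dump([[585.4,-187.6],-10.4],open('ch.json','w'))
plan([531.8,124.2,100],-30.9)"
```

```text
row [-0.2721 -0.8111 -0.253 ] [-0.    -0.     0.115]
```

Call:
{"op": "servo_tool", "data": {"series": [[[0.04, 0, 0, 0, 0, 0, 0], [0.04, 0, -0.13, 0, 0, 0, 0], [0.04, 0, -0.253, 0, 0, 0, 0], [-0.272, -0.811, -0.253, 0, 0, 0.115, 0.4], [-0.272, -0.811, -0.253, 0, 0, 0.115, 0.575], [-0.272, -0.811, -0.253, 0, 0, 0.115, 0.575], [-0.272, -0.811, -0.253, 0, 0, 0.115, 0.575], [-0.272, -0.811, -0.253, 0, 0, 0.115, 0.575], [-0.272, -0.811, -0.253, 0, 0, 0.115, 0.575], [-0.272, -0.811, -0.253, 0, 0, 0.115, 0.575], [-0.272, -0.811, -0.253, 0, 0, 0.115, 0.575], [-0.272, -0.811, -0.253, 0, 0, 0.115, 0.575]]]}}

```text
time_s: 9.53
tool_pos: [0.5306, 0.1245, 0.0987]
tool_rot: [179.9, 0.1, -30.8]
force: [-0.1, -1.5, 0.2]
grip_width: 0.0477
grasp_force: 0.0
```

```bash
python3 -c "
from p import *
upd([-0.272,-0.811,-0.253,0,0,0.115]);now();plan([531.8,124.2,11.5],-30.9)
s=cam('side');t=cam('top')
from m import tri
h=cv2.cvtColor(s['frame'],cv2.COLOR_RGB2HSV).astype(int)
b=s['frame'][150:270,190:330]
cv2.imwrite('pics/d.png',cv2.resize(b,(700,600),interpolation=2)[...,::-1])" | head -2
```

```text
cmd [531.8 124.2 100. ] [180.    0.  -30.9]
t 9.5333 ch [-110.26  297.11   98.75] w [530.6 124.5  98.7] [ 1.7986e+02  1.1000e-01 -3.0760e+01] Fch 0.21 -1.52 0.25 grip 0.04769414842899868 0.0 cmdch [-108.97  296.96  100.  ]
```

View pics/d.png

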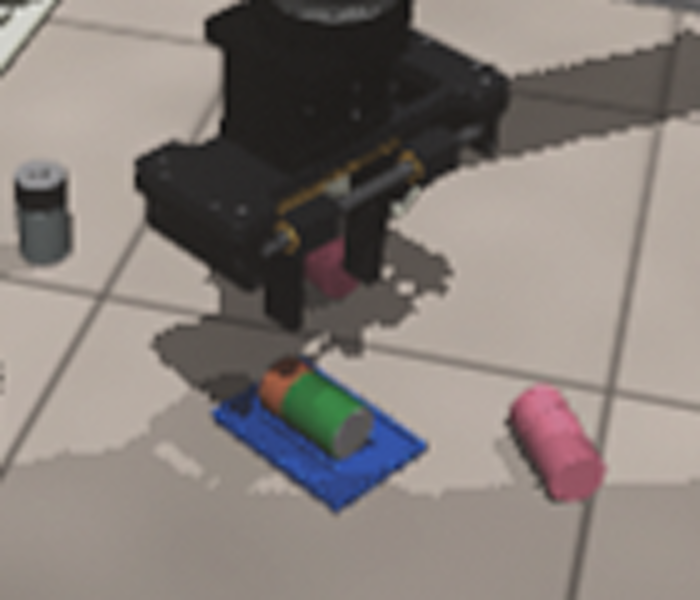

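Call:
{"op": "servo_tool", "data": {"series": [[[0, 0, 0.1, 0, 0, 0, 0.575], [0, 0, 0.2, 0, 0, 0, 0.575], [0, 0, 0.27, 0, 0, 0, 0.575], [0, 0, 0.29, 0, 0, 0, 0.575], [0, 0, 0.295, 0, 0, 0, 0.575], [0, 0, 0.295, 0, 0, 0, 0.575], [0, 0, 0.295, 0, 0, 0, 0.575]]]}}

```text
time_s: 10.22
tool_pos: [0.5336, 0.1237, 0.0124]
tool_rot: [-179.9, -0.1, -31.0]
force: [0.5, 0.0, 0.6]
grip_width: 0.0502
grasp_force: 0.0
```

```bash
python3 -c "
from p import *
upd([0,0,0.295,0,0,0]);now()"
```

```text
cmd [531.8 124.2  11.5] [180.    0.  -30.9]
t 10.2167 ch [-107.13  296.81   12.41] w [533.6 123.7  12.4] [-1.7992e+02 -1.1000e-01 -3.0970e+01] Fch 0.47 0.1 0.57 grip 0.050227438742496536 0.0 cmdch [-108.97  296.96   11.5 ]
```

No contact. Close with 30 N.

Call:
{"op": "servo_tool", "data": {"series": [[[0, 0, 0, 0, 0, 0, 0.45], [0, 0, 0, 0, 0, 0, 0.38], [0, 0, 0, 0, 0, 0, 0.3], [0, 0, 0, 0, 0, 0, 0.3], [0, 0, 0, 0, 0, 0, 0.3], [0, 0, 0, 0, 0, 0, 0.3], [0, 0, 0, 0, 0, 0, 0.3]]], "grip_force": 30}}

```text
time_s: 10.8
tool_pos: [0.5326, 0.1239, 0.0116]
tool_rot: [-180.0, -0.0, -30.9]
force: [-1.6, -2.1, 5.5]
grip_width: 0.0324
grasp_force: 30.0
```

Call:
{"op": "servo_tool", "data": {"series": [[[0, 0, -0.1, 0, 0, 0, 0.3], [0, 0, -0.2, 0, 0, 0, 0.3], [0, 0, -0.3, 0, 0, 0, 0.3], [0, 0, -0.36, 0, 0, 0, 0.3], [0, 0, -0.36, 0, 0, 0, 0.3], [0, 0, -0.36, 0, 0, 0, 0.3], [0, 0, -0.36, 0, 0, 0, 0.3], [0, 0, -0.36, 0, 0, 0, 0.3]]]}}

```text
time_s: 11.47
tool_pos: [0.5308, 0.1235, 0.1169]
tool_rot: [179.9, 0.2, -30.9]
force: [-0.2, 0.8, -1.0]
grip_width: 0.0323
grasp_force: 30.0
```

```bash
python3 -c "
from p import *
upd([0,0,-0.36,0,0,0]);now()
s=cam('side');np.savez('s2.npz',**{k:v for k,v in s.items() if k!='R'});
b=s['frame'][120:240,190:330]
cv2.imwrite('pics/e.png',cv2.resize(b,(700,600),interpolation=2)[...,::-1])"
```

```text
cmd [531.8 124.2 119.5] [180.    0.  -30.9]
t 11.4667 ch [-109.91  296.17  116.88] w [530.8 123.5 116.9] [ 1.7986e+02  1.7000e-01 -3.0910e+01] Fch -0.3 0.77 -1.03 grip 0.032294612210208934 29.998716115951538 cmdch [-108.97  296.96  119.5 ]
```

View pics/e.png

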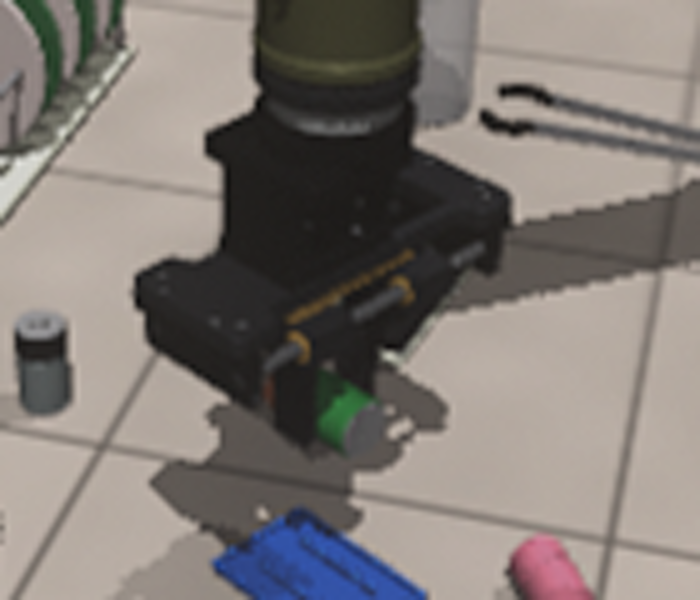

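```bash
python3 -c "
from p import *
s=cam('side','s2.npz')
o=np.array([530.8,123.5,126])/1000;X=np.array([np.cos(np.radians(-30.9)),np.sin(np.radians(-30.9)),0])
for d in(-.0307,-.0287,-.0327):print(d,proj(s,o+X*d).round(2))
n=np.array([-X[1],X[0],0])
ring=[o-X*.03075+.0165*(np.cos(a)*n+np.sin(a)*np.array([0,0,1])) for a in np.linspace(0,6.28,40)]
q=proj(s,ring);print(q.min(0),q.max(0))
f=s['frame'].astype(int);h=cv2.cvtColor(s['frame'],cv2.COLOR_RGB2HSV).astype(int)
print(h[196:214,252:272,1]);print(h[196:214,252:272,2]);print(h[205,252:272,0])"
```

```text
-0.0307 [[262.87 205.53]]
-0.0287 [[262.3  205.17]]
-0.0327 [[263.44 205.89]]
[258.28412262 199.68599873] [267.39076153 211.33206395]
[[ 24  50  83  75  69  71  83  92  32  28  22  31  27  31  33  31  31  31
   29  33]
 [ 23  58  82  74  77  68  94 117 112  74  22  32  32  31  28  28  31  31
   30  31]
 [ 23  61  80  82  77  71  97 126 137 126  93  71  27  29  28  33  28  28
   31  30]
 [ 23  62  88  77 102 127 133 141 138 136 134 128  80  43  30  31  31  28
   33  33]
 [ 29  60  83  75 121 145 143 141 140 140 136  93  53  50  20  34  32  32
   31  31]
 [ 15  61  82 101 130 140 142 143 145 131  82  29  10   0  14  29  32  29
   31  34]
 [ 22  53  99 130 141 141 143 146 133  72   9   6   6   6  10  27  31  32
   32  32]
 [ 23  74 125 137 137 139 143 126  72   6   9   3   3   3   6  21  32  30
   33  31]
 [ 15  89 129 133 131 138 138  90  11  10   6   3   3   6   9  24  31  32
   29  31]
 [ 14  83 120 125 127 138 115  58  12   6   0   3   6   6  12  31  31  29
   29  30]
 [ 21  62 109 114 126 133  88   8  13   3   3   6   6   6  15  33  30  29
   31  31]
 [ 13  33  83 101 115 124  73  
[... 1478 characters left out ...]
32 188 174
  149 131]
 [ 38  46  55  63  73  84  87  87  80  82  85  84  85  86  88 114 154 132
   81  82]
 [ 50  57  50  51  59  69  79  84  81  82  84  84  84  89  90  89  87  86
  107 138]
 [ 62  66  62  56  51  56  68  82  80  81  84  84  87  91  92  91  91  88
  130 187]
 [ 64  64  63  69  75  65  65  74  80  83  86  88  89  92  92  91  90  86
  128 184]
 [ 66  76  76  81  92  88  76  77  86  89  90  91  91  91  92  91  87 105
  155 183]
 [ 81  91  90  91  89  90  92  91  91  91  91  91  90  90  88  87 106 156
  184 181]
 [ 91  89  90  89  89  90  91  90  89  88  87  86  87  87 107 139 155 184
  181 180]]
[ 15  60  63  63  64  64  64  65 165 150   0   0 165 165   0  14  14  14
  14  14]
```

```bash
python3 -c "
from p import *
plan(chw(9,0,100),-10.4)"
```

```text
row [0.7151 0.7894 0.065 ] [-0.     -0.     -0.1139]
```

Call:
{"op": "servo_tool", "data": {"series": [[[0.715, 0.789, 0.0, 0, 0, -0.1139, 0.3], [0.715, 0.789, 0.0, 0, 0, -0.1139, 0.3], [0.715, 0.789, 0.0, 0, 0, -0.1139, 0.3], [0.715, 0.789, 0.0, 0, 0, -0.1139, 0.3], [0.715, 0.789, 0.065, 0, 0, -0.1139, 0.3], [0.715, 0.789, 0.065, 0, 0, -0.1139, 0.3], [0.715, 0.789, 0.065, 0, 0, -0.1139, 0.3], [0.715, 0.789, 0.065, 0, 0, -0.1139, 0.3], [0.715, 0.789, 0.065, 0, 0, -0.1139, 0.3], [0.715, 0.789, 0.065, 0, 0, -0.1139, 0.3], [0.715, 0.789, 0.065, 0, 0, -0.1139, 0.3], [0.715, 0.789, 0.065, 0, 0, -0.1139, 0.3]]]}}

```text
time_s: 12.52
tool_pos: [0.5945, -0.1869, 0.0988]
tool_rot: [-179.9, 0.1, -10.3]
force: [0.1, -0.1, -1.7]
grip_width: 0.0324
grasp_force: 30.0
```

```bash
python3 -c "
from p import *
upd([0.715,0.789,0.065,0,0,-0.1139]);now();plan(chw(9,0,43),-10.4)"
```

```text
cmd [ 594.3 -189.1  100. ] [180.    0.  -10.4]
t 12.5167 ch [ 8.87  2.34 98.83] w [ 594.5 -186.9   98.8] [-1.7992e+02  8.0000e-02 -1.0260e+01] Fch 0.11 -0.06 -1.75 grip 0.03244633311236307 29.99884843826294 cmdch [  9.01   0.11 100.  ]
row [-0.      0.0004  0.19  ] [-0. -0. -0.]
```

Call:
{"op": "servo_tool", "data": {"series": [[[0, 0, 0.08, 0, 0, 0, 0.3], [0, 0, 0.14, 0, 0, 0, 0.3], [0, 0, 0.17, 0, 0, 0, 0.3], [0, 0, 0.185, 0, 0, 0, 0.3], [0, 0, 0.19, 0, 0, 0, 0.3], [0, 0, 0.19, 0, 0, 0, 0.3], [0, 0, 0.19, 0, 0, 0, 0.3], [0, 0, 0.19, 0, 0, 0, 0.3]]]}}

```text
time_s: 13.18
tool_pos: [0.5956, -0.1894, 0.0437]
tool_rot: [180.0, -0.1, -10.4]
force: [-0.0, 0.7, -2.1]
grip_width: 0.0321
grasp_force: 30.0
```

```bash
python3 -c "
from p import *
upd([0,0,0.19,0,0,0]);now()
s=cam('side');np.savez('s3.npz',**{k:v for k,v in s.items() if k!='R'});
cv2.imwrite('pics/f.png',cv2.resize(s['frame'][130:210,220:320],(750,600),interpolation=2)[...,::-1])"
```

```text
cmd [ 594.3 -189.1   43. ] [180.    0.  -10.4]
t 13.1833 ch [1.032e+01 4.000e-02 4.373e+01] w [ 595.6 -189.4   43.7] [ 1.7998e+02 -1.1000e-01 -1.0400e+01] Fch -0.14 0.72 -2.11 grip 0.03211442431901471 29.99872863292694 cmdch [ 9.01  0.11 43.  ]
```

View pics/f.png

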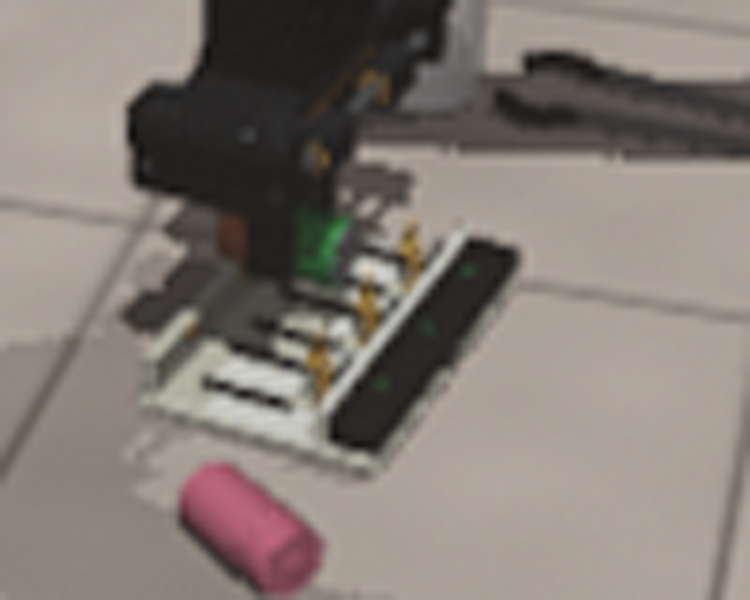

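Call:
{"op": "servo_tool", "data": {"series": [[[-0.01, 0, 0, 0, 0, 0, 0.3], [-0.02, 0, 0, 0, 0, 0, 0.3], [-0.02, 0, 0, 0, 0, 0, 0.3], [-0.02, 0, 0, 0, 0, 0, 0.3]]]}}

```text
time_s: 13.57
tool_pos: [0.5886, -0.1883, 0.0427]
tool_rot: [180.0, -0.0, -10.4]
force: [-0.2, 0.4, -1.3]
grip_width: 0.0322
grasp_force: 30.0
```

Call:
{"op": "servo_tool", "data": {"series": [[[-0.005, 0, 0, 0, 0, 0, 0.3], [-0.01, 0, 0, 0, 0, 0, 0.3], [-0.01, 0, 0, 0, 0, 0, 0.3]]]}}

```text
time_s: 13.82
tool_pos: [0.5867, -0.1879, 0.0431]
tool_rot: [180.0, -0.1, -10.4]
force: [1.9, -0.7, -1.1]
grip_width: 0.032
grasp_force: 30.0
```

Call:
{"op": "servo_tool", "data": {"series": [[[-0.005, 0, 0, 0, 0, 0, 0.3], [-0.01, 0, 0, 0, 0, 0, 0.3], [-0.01, 0, 0, 0, 0, 0, 0.3]]]}}

```text
time_s: 14.07
tool_pos: [0.5842, -0.1874, 0.0435]
tool_rot: [180.0, -0.2, -10.4]
force: [4.9, -1.0, 1.0]
grip_width: 0.0324
grasp_force: 30.0
```

```bash
python3 -c "
from p import *
upd([-0.04,0,0,0,0,0]);now()"
```

```text
cmd [ 582.5 -186.9   43. ] [180.    0.  -10.4]
t 14.0667 ch [-1.25 -0.06 43.55] w [ 584.2 -187.4   43.5] [179.98  -0.18 -10.4 ] Fch 4.97 -0.11 0.99 grip 0.032375462410746396 29.99913990497589 cmdch [-2.99  0.11 43.  ]
```

Call:
{"op": "servo_tool", "data": {"series": [[[0, 0, 0.01, 0, 0, 0, 0.3], [0, 0, 0.02, 0, 0, 0, 0.3], [0, 0, 0.02, 0, 0, 0, 0.3]]]}}

```text
time_s: 14.32
tool_pos: [0.5848, -0.1874, 0.0372]
tool_rot: [180.0, -0.2, -10.4]
force: [5.6, -1.9, -0.2]
grip_width: 0.0322
grasp_force: 30.0
```

Call:
{"op": "servo_tool", "data": {"series": [[[-0.002, 0, 0.01, 0, 0, 0, 0.3], [-0.004, 0, 0.02, 0, 0, 0, 0.3], [-0.004, 0, 0.02, 0, 0, 0, 0.3]]]}}

```text
time_s: 14.57
tool_pos: [0.5841, -0.1872, 0.0312]
tool_rot: [180.0, -0.3, -10.4]
force: [7.3, -0.9, -0.0]
grip_width: 0.032
grasp_force: 30.0
```

```bash
python3 -c "
from p import *
upd([-0.004,0,0.04,0,0,0]);now()"
```

```text
cmd [ 581.3 -186.7   31. ] [180.    0.  -10.4]
t 14.5667 ch [-1.36  0.17 31.2 ] w [ 584.1 -187.2   31.2] [180.    -0.29 -10.39] Fch 7.35 0.47 -0.04 grip 0.03199563709356543 29.998968243598938 cmdch [-4.19  0.11 31.  ]
```

Call:
{"op": "servo_tool", "data": {"series": [[[-0.005, 0, 0, 0, 0, 0, 0.3], [-0.005, 0, 0.008, 0, 0, 0, 0.3], [-0.005, 0, 0.016, 0, 0, 0, 0.3], [-0.005, 0, 0.016, 0, 0, 0, 0.3]]]}}

```text
time_s: 14.9
tool_pos: [0.5832, -0.187, 0.0268]
tool_rot: [180.0, -0.4, -10.4]
force: [8.8, -1.1, 0.3]
grip_width: 0.0322
grasp_force: 30.0
```

Call:
{"op": "servo_tool", "data": {"series": [[[0, 0, 0.008, 0, 0, 0, 0.3], [0, 0, 0.016, 0, 0, 0, 0.3], [0, 0, 0.016, 0, 0, 0, 0.3]]]}}

```text
time_s: 15.15
tool_pos: [0.5833, -0.187, 0.022]
tool_rot: [180.0, -0.4, -10.4]
force: [7.9, -1.4, 0.4]
grip_width: 0.0323
grasp_force: 30.0
```

```bash
python3 -c "
from p import *
upd([-0.005,0,0.032,0,0,0]);now()"
```

```text
cmd [ 579.8 -186.5   21.4] [180.    0.  -10.4]
t 15.15 ch [-2.21  0.18 21.96] w [ 583.3 -187.    22. ] [180.    -0.36 -10.39] Fch 8.03 0.08 0.4 grip 0.03233177426414899 29.99903440475464 cmdch [-5.69  0.11 21.4 ]
```

Force is steady, well off the stop. Lower the remaining ~4 mm in small steps until the rails carry.

Call:
{"op": "servo_tool", "data": {"series": [[[0, 0, 0.005, 0, 0, 0, 0.3], [0, 0, 0.01, 0, 0, 0, 0.3], [0, 0, 0.01, 0, 0, 0, 0.3]]]}}

```text
time_s: 15.4
tool_pos: [0.5834, -0.1871, 0.0191]
tool_rot: [180.0, -0.4, -10.4]
force: [7.9, -1.8, 1.1]
grip_width: 0.0325
grasp_force: 30.0
```

Call:
{"op": "servo_tool", "data": {"series": [[[0, 0, 0.004, 0, 0, 0, 0.3], [0, 0, 0.004, 0, 0, 0, 0.3], [0, 0, 0.004, 0, 0, 0, 0.3]]]}}

```text
time_s: 15.65
tool_pos: [0.5833, -0.1871, 0.0179]
tool_rot: [180.0, -0.4, -10.4]
force: [7.2, -1.4, 0.8]
grip_width: 0.0322
grasp_force: 30.0
```

```bash
python3 -c "
from p import *
upd([0,0,0.014,0,0,0]);now()"
```

```text
cmd [ 579.8 -186.5   17.2] [180.    0.  -10.4]
t 15.65 ch [-2.17  0.15 17.91] w [ 583.3 -187.1   17.9] [180.    -0.37 -10.39] Fch 7.36 -0.09 0.78 grip 0.03216904539597252 29.999048709869385 cmdch [-5.69  0.11 17.2 ]
```

Call:
{"op": "servo_tool", "data": {"series": [[[0, 0, 0.003, 0, 0, 0, 0.3], [0, 0, 0.003, 0, 0, 0, 0.3], [0, 0, 0.003, 0, 0, 0, 0.3]]]}}

```text
time_s: 15.9
tool_pos: [0.5833, -0.1871, 0.0177]
tool_rot: [180.0, -0.4, -10.4]
force: [6.3, -1.3, 5.4]
grip_width: 0.0321
grasp_force: 30.0
```

Call:
{"op": "servo_tool", "data": {"series": [[[0, 0, 0.003, 0, 0, 0, 0.3], [0, 0, 0.003, 0, 0, 0, 0.3], [0, 0, 0.003, 0, 0, 0, 0.3]]]}}

```text
time_s: 16.15
tool_pos: [0.5833, -0.187, 0.0176]
tool_rot: [180.0, -0.4, -10.4]
force: [3.7, 0.1, 10.1]
grip_width: 0.0322
grasp_force: 30.0
```

```bash
python3 -c "
from p import *
upd([0,0,0.006,0,0,0]);now()"
```

```text
cmd [ 579.8 -186.5   15.4] [180.    0.  -10.4]
t 16.15 ch [-2.2   0.2  17.61] w [ 583.3 -187.    17.6] [179.97  -0.35 -10.39] Fch 3.64 0.76 10.08 grip 0.03224254008701433 30.00078409910202 cmdch [-5.69  0.11 15.4 ]
```

Call:
{"op": "servo_tool", "data": {"series": [[[0.003, 0, -0.004, 0, 0, 0, 0.3], [0.007, 0, -0.004, 0, 0, 0, 0.3], [0.007, 0, -0.004, 0, 0, 0, 0.3]]]}}

```text
time_s: 16.4
tool_pos: [0.5832, -0.1871, 0.0176]
tool_rot: [180.0, -0.1, -10.4]
force: [2.4, 0.5, 8.9]
grip_width: 0.0322
grasp_force: 30.0
```

Call:
{"op": "servo_tool", "data": {"series": [[[0.003, 0, 0, 0, 0, 0, 0.3], [0.005, 0, 0, 0, 0, 0, 0.3], [0.005, 0, 0, 0, 0, 0, 0.3]]]}}

```text
time_s: 16.65
tool_pos: [0.5833, -0.187, 0.0176]
tool_rot: [180.0, 0.1, -10.4]
force: [-1.7, 0.9, 13.0]
grip_width: 0.0321
grasp_force: 30.0
```

Call:
{"op": "servo_tool", "data": {"series": [[[0.003, 0, 0, 0, 0, 0, 0.3], [0.005, 0, 0, 0, 0, 0, 0.3], [0.005, 0, 0, 0, 0, 0, 0.3]]]}}

```text
time_s: 16.9
tool_pos: [0.5833, -0.1871, 0.0176]
tool_rot: [180.0, 0.3, -10.4]
force: [-5.9, 1.1, 17.0]
grip_width: 0.032
grasp_force: 30.0
```

```bash
python3 -c "
from p import *
upd([0.017,0,-0.004,0,0,0]);now()"
```

```text
cmd [ 584.8 -187.4   16.6] [180.    0.  -10.4]
t 16.9 ch [-2.13  0.16 17.56] w [ 583.3 -187.1   17.6] [179.97   0.28 -10.41] Fch -5.96 -0.02 17.01 grip 0.03196942987332115 30.00171661376953 cmdch [-0.59  0.11 16.6 ]
```

Call:
{"op": "servo_tool", "data": {"series": [[[-0.006, 0, -0.002, 0, 0, 0, 0.3], [-0.006, 0, -0.005, 0, 0, 0, 0.3], [-0.006, 0, -0.005, 0, 0, 0, 0.3]]]}}

```text
time_s: 17.15
tool_pos: [0.5835, -0.1871, 0.0177]
tool_rot: [-180.0, 0.0, -10.4]
force: [3.3, 0.0, 2.6]
grip_width: 0.0319
grasp_force: 30.0
```

```bash
python3 -c "
from p import *
upd([-0.006,0,-0.005,0,0,0]);now()"
```

```text
cmd [ 583.1 -187.1   18.1] [180.    0.  -10.4]
t 17.15 ch [-1.96  0.15 17.65] w [ 583.5 -187.1   17.7] [-180.     0.   -10.4] Fch 3.23 0.64 2.58 grip 0.03191342436715333 29.99938666820526 cmdch [-2.39  0.11 18.1 ]
```

Call:
{"op": "servo_tool", "data": {"series": [[[0.002, 0, -0.001, 0, 0, 0, 0.3], [0.004, 0, -0.001, 0, 0, 0, 0.3], [0.004, 0, -0.001, 0, 0, 0, 0.3]]]}}

```text
time_s: 17.4
tool_pos: [0.5835, -0.1871, 0.0177]
tool_rot: [-180.0, 0.2, -10.4]
force: [-0.7, 0.5, 5.1]
grip_width: 0.0322
grasp_force: 30.0
```

Call:
{"op": "servo_tool", "data": {"series": [[[0.002, 0, -0.001, 0, 0, 0, 0.3], [0.003, 0, -0.001, 0, 0, 0, 0.3], [0.003, 0, -0.001, 0, 0, 0, 0.3]]]}}

```text
time_s: 17.65
tool_pos: [0.585, -0.1874, 0.0177]
tool_rot: [-180.0, 0.1, -10.4]
force: [1.6, 0.1, 1.8]
grip_width: 0.032
grasp_force: 30.0
```

```bash
python3 -c "
from p import *
upd([0.007,0,-0.002,0,0,0]);now()"
```

```text
cmd [ 585.1 -187.4   18.7] [180.    0.  -10.4]
t 17.65 ch [-0.39  0.1  17.69] w [ 585.  -187.4   17.7] [-1.7999e+02  8.0000e-02 -1.0410e+01] Fch 1.56 0.38 1.76 grip 0.03203022591061241 29.998992383480072 cmdch [-0.29  0.11 18.7 ]
```

Call:
{"op": "servo_tool", "data": {"series": [[[0.002, 0, -0.001, 0, 0, 0, 0.3], [0.003, 0, -0.001, 0, 0, 0, 0.3], [0.003, 0, -0.001, 0, 0, 0, 0.3]]]}}

```text
time_s: 17.9
tool_pos: [0.5852, -0.1875, 0.0177]
tool_rot: [-180.0, 0.2, -10.4]
force: [-1.1, 0.1, -0.9]
grip_width: 0.0319
grasp_force: 30.0
```

Call:
{"op": "servo_tool", "data": {"series": [[[0.002, 0, -0.001, 0, 0, 0, 0.3], [0.003, 0, -0.001, 0, 0, 0, 0.3], [0.003, 0, -0.001, 0, 0, 0, 0.3]]]}}

```text
time_s: 18.15
tool_pos: [0.5852, -0.1875, 0.0177]
tool_rot: [-180.0, 0.3, -10.4]
force: [-5.6, 2.0, -0.7]
grip_width: 0.0324
grasp_force: 30.0
```

```bash
python3 -c "
from p import *
upd([0.006,0,-0.002,0,0,0]);now()"
```

```text
cmd [ 586.9 -187.8   19.3] [180.    0.  -10.4]
t 18.15 ch [-0.19  0.1  17.73] w [ 585.2 -187.5   17.7] [-179.99    0.27  -10.41] Fch -5.87 1.0 -0.71 grip 0.032366804839644776 29.99849706888199 cmdch [ 1.51  0.11 19.3 ]
```

Call:
{"op": "servo_tool", "data": {"series": [[[-0.004, 0, 0.002, 0, 0, 0, 0.3], [-0.004, 0, 0.003, 0, 0, 0, 0.3], [-0.004, 0, 0.003, 0, 0, 0, 0.3]]]}}

```text
time_s: 18.4
tool_pos: [0.5852, -0.1875, 0.0177]
tool_rot: [180.0, 0.1, -10.4]
force: [-4.3, 2.2, 1.0]
grip_width: 0.0323
grasp_force: 30.0
```

Call:
{"op": "servo_tool", "data": {"series": [[[0, 0, 0, 0, 0, 0, 0.4], [0, 0, 0, 0, 0, 0, 0.45], [0, 0, 0, 0, 0, 0, 0.5], [0, 0, 0, 0, 0, 0, 0.5], [0, 0, 0, 0, 0, 0, 0.5]]]}}

```text
time_s: 18.82
tool_pos: [0.5869, -0.1881, 0.0184]
tool_rot: [180.0, -0.1, -10.4]
force: [0.3, 0.2, 0.3]
grip_width: 0.0429
grasp_force: 0.0
```

Call:
{"op": "servo_tool", "data": {"series": [[[0, 0, -0.02, 0, 0, 0, 0.5], [0, 0, -0.06, 0, 0, 0, 0.5], [0, 0, -0.12, 0, 0, 0, 0.5], [0, 0, -0.2, 0, 0, 0, 0.5], [0, 0, -0.3, 0, 0, 0, 0.5], [0, 0, -0.4, 0, 0, 0, 0.5], [-0.2, 0, -0.5, 0, 0, 0, 0.5], [-0.3, 0.4, -0.5, 0, 0, 0, 0.5], [-0.3, 0.8, -0.5, 0, 0, 0, 0.5], [-0.3, 0.8, -0.5, 0, 0, 0, 0.5], [-0.3, 0.8, -0.5, 0, 0, 0, 0.5], [-0.3, 0.8, -0.5, 0, 0, 0, 0.5]]]}}

```text
time_s: 19.82
tool_pos: [0.4673, -0.3732, 0.1686]
tool_rot: [179.9, -0.1, -10.4]
force: [0.7, -0.3, 0.2]
grip_width: 0.0439
grasp_force: 0.0
```

```bash
python3 -c "
from p import *
now()
s=cam('side');t=cam('top')
a=cv2.resize(s['frame'][140:200,225:305],(400,300),interpolation=2);b=cv2.resize(t['frame'][170:222,285:354],(400,300),interpolation=2)
cv2.imwrite('pics/g.png',np.hstack([a,b])[...,::-1])
h=cv2.cvtColor(t['frame'],cv2.COLOR_RGB2HSV).astype(int);P=cloud(t)
for n,c in(('s',s),('t',t)):
  h=cv2.cvtColor(c['frame'],cv2.COLOR_RGB2HSV).astype(int);P=cloud(c)*1000
  m=(P[...,2]>25)&(P[...,2]<50)&(h[...,1]>110)&((h[...,0]<18)|((h[...,0]>40)&(h[...,0]<85)))
  q=np.array([wch(p) for p in P[m]]);k=(abs(q[:,0])<45)&(abs(q[:,1])<25);print(n,k.sum(),q[k].min(0).round(1),q[k].max(0).round(1),np.percentile(q[k,2],[50,90]).round(1))
"
```

```text
t 19.8167 ch [ -82.7  -203.83  168.58] w [ 467.3 -373.2  168.6] [ 1.7991e+02 -1.3000e-01 -1.0380e+01] Fch 0.72 -0.13 0.23 grip 0.04392951217072808 0.0 cmdch [ 1.51  0.11 19.3 ]
s 94 [-31.8  -5.5  25. ] [25.8 19.2 43.9] [37.8 41. ]
t 121 [-33.1 -14.1  27.4] [33.7 15.7 49.9] [40.8 46.2]
```

View pics/g.png

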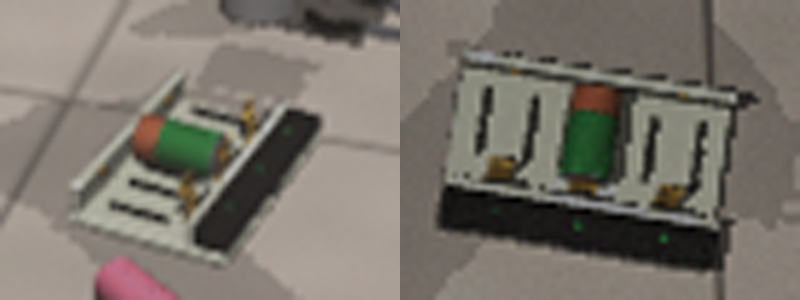

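```bash
python3 -c "
from h import *
print(env.sign_off())"
```

```text
the job is handed in; nothing more can be done
None
```

Bay 2 is the stiff contact: it took about 10 N just before its stop, against under 4 N in bays 1 and 3. The green cell now lies fully down in bay 2, nub on the brass stud and flat end on the spring. I handed the job in with the arm clear, at about 20 s. No judging result came back, and I didn't re-measure the bystanders afterwards.

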